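# Hang the red rest bracket on the slotted post

## Robot

A 6-joint arm with a two-finger parallel gripper is mounted at the origin on the work surface. World frame = base frame: x ahead of the robot, y to its left, z up, the work surface at z = 0. Lengths are in m, angles in rad, forces in N, time in s.
With the tool pointing down it reaches from about 0.375 to 0.925 m from the base axis. Payload 5.7 kg.
Tool frame: the origin (TCP) lies at the very end of the fingers, on their centre line; the grasp point (between the pads) lies 19 mm behind it; z points along the fingers, y is the line along which they close (so a half turn about z gives the same grasp; the last joint's range is limited). The gripper opens to 85 mm and grips with 20 to 120 N. Pads are 22 mm wide; open, the fingers measure 114 mm over their backs; the gripper's body (76 mm by 85 mm) begins 54 mm behind the grasp point. The pads swing forward as they close: fully open they stand 13 mm farther back than shut.
Start: joints at [-1.286, 0.359, 1.51, -0, 1.272, -0.115], TCP at [0.234, -0.553, 0.231] pointing down, gripper open.
Joint ranges: [-2.97, 2.97], [-1.01, 2.36], [0.21, 2.38], [-0.96, 4.11], [0.2, 2.71], [-2.98, 2.98]. Speed limits (rad/s): [2.39, 2.39, 3.14, 3.14, 3.14, 3.14].

## Interface

Orientations are given as a rotation vector (axis times angle).
In Python, from plant import * gives the robot as it stands. The module is installed in compiled form; this text tells all that it offers. Calls block until the motion is done:
- move_pose(position, orientation): joint-space move of the TCP to a pose.
- move_straight(position, attitude=None, speed=0.15): straight line of the TCP; attitude=None keeps the orientation; speed is the mean speed in m/s.
- goto_joints(angles): joint-space move.
- command_gripper(opening, grip_force=None): opening from 0.0 (shut) to 1.0 (fully open); grip_force is the grip in N (None keeps the last); returns when the fingers have stopped.
- dwell(seconds).
- ik(position, orientation): joint angles nearest the present ones, or None.
- get_image(name): name is "side" or "top"; returns the picture (480x640x3 uint8, red, green, blue); there is no depth.
- calibration(name): a dict with "mtx" (3x3 intrinsics, pixels), "rvec" (rotation vector, rad) and "tvec" (3), from world to camera coordinates, as OpenCV has them. Camera axes: x right, y down, z forward; pixel columns grow to the right and rows downward; lengths in m; the calibration is good to about 2 mm. A picture is of the moment at which its call begins. calibration takes no time and is no camera call.
A pose or a line that the arm cannot do raises Unreachable and nothing moves.
- hand_in(): hands the job in; it is judged then, once.
Trained networks look in the newest picture that a camera, given by its name, has taken for a name from the list of things; names that differ only in an ending like _2 or _b are one class to them, and where a whole thing is asked for, a point or a joint stands for the part that bears it (a point fixed in the world has none). Each returns a list of dicts, best first, with "confidence" (0 to 1); they miss things now and then, are a little off and sometimes report something else, mostly with a low value. They report only what shows in the picture. A call takes as long as a camera call. They do not tell look-alikes from the thing itself.
- find_in(camera, thing): "position" ([column, row] in pixels, amid what is visible of it).
- silhouettes(camera, thing): "region" (480x640 bool, what is visible of it) and "position" ([column, row] in pixels, amid what is visible of it).
- place_of(camera, thing): "position" ([column, row] in pixels: a listed point, or the origin of a listed thing).
Readings, each from a call of its own:
- current_time_s(): time.
- current_q(): joint angles.
- current_joint_vel(): joint speeds.
- current_joint_efforts(): joint torques, N m.
- current_tool_pos(): TCP position.
- current_tool_rot(): TCP orientation.
- current_contact_force(): force on the tool from outside, world axes, zero at the start.
- current_ft_torque(): the same for the moment, N m.
- current_opening(): opening from 0.0 (shut) to 1.0 (fully open).
- current_grip_force(): force on a finger pad.
Only numpy, scipy, OpenCV 4.12 (cv2) and the standard library are available. Lean on these libraries where they do the work, as an engineer would, in place of code of your own. Each camera call takes 0.05 s, during which the arm holds its last target. There are 200 camera calls.

## Task

Pick up the red bracket with the two hooks, press its hooks into the two slots of the blue post, then lower it until it is hooked in fully home with its arm level, and let go. Leave the yellow bracket and the green paint tin where they stand.

Things in the scene. Friction and masses are not known exactly. Their poses are not given: they have to be found in the camera images.
- hook_bracket: Red L bracket (in mm), 0.4 kg, standing on its arm. Origin: foot of back plate's rear face, mid-width; +x: way its hooks point, z up. Plate 60 wide, 105 high, 5 thick. Arm 40 wide to x=-195. On it the grip rib: y -6..6, x -160..-35, z 8..58 (pinch across y near x=-90, z=35). Steel hooks on rear, 20 wide, 22 long, z 4..30 and 74..100: necks with undersides z 20, 90; noses hang 16 lower.
- post: Blue post (in mm), fixed, 110 wide, 225 high; foot plate 8 high, 30 to front. Origin: foot of front face, mid-width; +x into the post. Face 6 thick, two slots 40 wide, z 80..126, 150..196. Axes parallel, hooks enter along +x with bracket origin at z 76..96 (best 86), up to 10 off centre, till plate meets face (x=0); then down: home at bracket origin z 60, necks on slots' lower edges.
- plain_bracket: Yellow bracket of the same shape and size as the red one but with bolt holes and no hooks: not wanted, leave alone. Loose, standing on the bench; same origin and axes as the red one.
- paint_tin: Green paint tin, loose, 84 mm in diameter, 95 mm high, 0.7 kg; leave alone. Origin: centre of its underside, z up.
Mind the look-alikes: they are no part of the job. There is more than one size of the post; the one meant has the size given above.

How it is judged:
At the end, for the whole second after the job is handed in: The red bracket hangs at rest with both hooks lowered in the slots: origin within 8 mm of its seated height (60 mm above the post's origin), 14 mm of the centre line and 10 mm of the front face; within 9 degrees of upright and 14 degrees of square to the post (z of hook_bracket in the frame of post between 0.052 and 0.068 m and y of hook_bracket in the frame of post between -0.014 and 0.014 m and x of hook_bracket in the frame of post between -0.01 and 0.008 m and angle between hook_bracket's own z axis and vertical below 0.16 rad and angle between the x axis of hook_bracket and the x axis of post, either way round below 0.25 rad and linear speed of hook_bracket below 0.02 m/s); the robot touches nothing.
It fails at once if the yellow bracket is shifted by more than 40 mm (distance of plain_bracket from where it was at the start of the episode above 0.04 m).
It fails at once if the green paint tin is shifted by more than 40 mm or tipped (distance of paint_tin from where it was at the start of the episode above 0.04 m or angle between paint_tin's own z axis and vertical above 0.5 rad).
It also fails if it takes over 45 s, if anything falls off the work surface, if the arm or the gripper's body presses on something with over 40 N, if the wrist force passes 120 N, or if a joint passes its speed limit or range.

## Working session

There is one attempt and no reset: what is moved stays moved. The work goes in short steps, each a Python script; the robot and the scene stay as the last script left them, time stands still between calls to the robot, and variables do not carry over. Pictures are saved under pics/ and viewed, at most 10 in all, crops included, and the job is handed in when it is done.

```bash
mkdir -p pics
python3 - <<'E'
from plant import *
import cv2,numpy as np
for c in("side","top"):
    im=get_image(c); cv2.imwrite(f"pics/{c}0.png",im[:,:,::-1])
    k=calibration(c); R=cv2.Rodrigues(np.array(k["rvec"],float))[0]
    print(c,np.round(k["mtx"],1).tolist(),"cam",np.round(-R.T@np.array(k["tvec"]).ravel(),3),"fwd",R[2].round(2))
    for t in("hook_bracket","post","plain_bracket","paint_tin"):
        print(t,[(np.round(d["position"],1).tolist(),round(d["confidence"],2)) for d in place_of(c,t)])
E
```

```text
side [[491.9, 0.0, 316.7], [0.0, 491.9, 244.9], [0.0, 0.0, 1.0]] cam [0.388 0.542 0.713] fwd [ 0.22 -0.66 -0.72]
hook_bracket [([382.0, 215.9], 0.59)]
post [([348.4, 373.9], 0.81), ([270.6, 269.4], 0.59)]
plain_bracket [([253.0, 453.1], 0.94)]
paint_tin [([189.6, 392.8], 0.78)]
top [[551.1, 0.0, 313.6], [0.0, 551.1, 232.5], [0.0, 0.0, 1.0]] cam [ 0.421 -0.042  1.122] fwd [ 0.16 -0.01 -0.99]
hook_bracket [([401.8, 287.0], 0.63)]
post [([479.4, 199.6], 0.95), ([208.0, 296.0], 0.73), ([293.7, 206.2], 0.71)]
plain_bracket [([134.9, 250.4], 0.72)]
paint_tin [([166.4, 191.2], 0.67)]
```

View pics/side0.png

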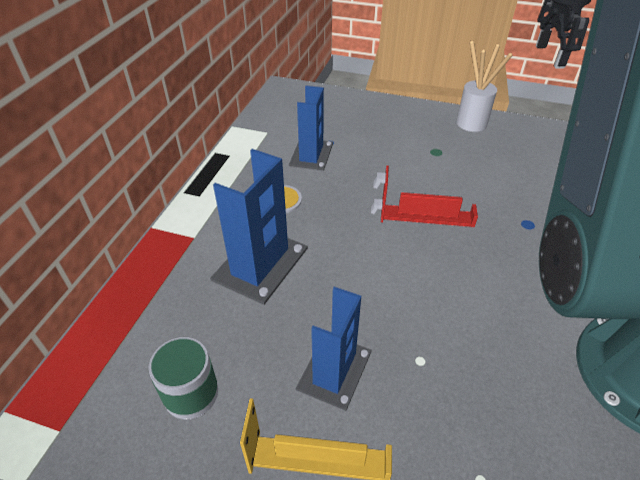

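View pics/top0.png

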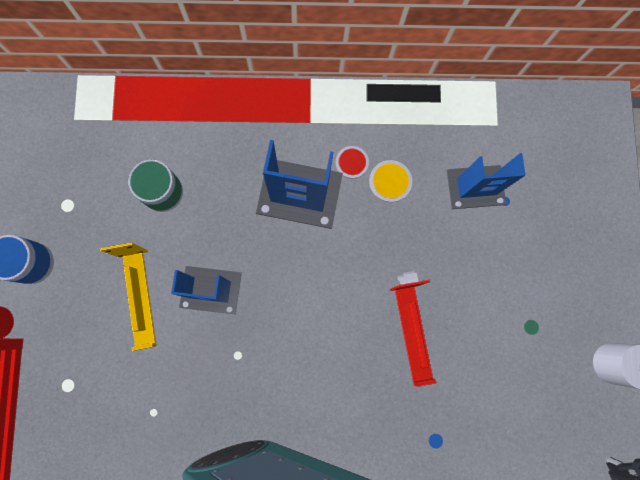

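Three posts show. In the side view they are at (255,225), (340,345) and (312,125); in the top view at (297,190), (207,288) and (490,180). The one at side (255,225) / top (297,190) looks largest. The only red hooked bracket is at side (430,205) / top (412,335), with its hooks toward +x. I'll enlarge both to confirm and to pick corner pixels.

Run:
```python
import cv2,numpy as np
s=cv2.imread("pics/side0.png");t=cv2.imread("pics/top0.png")
def c(im,x,y,w,h,k): 
    o=cv2.resize(im[y:y+h,x:x+w],None,fx=k,fy=k,interpolation=cv2.INTER_CUBIC)
    for i in range(0,w,10): cv2.line(o,(i*k,0),(i*k,8 if i%50 else 16),(255,255,255),1)
    for i in range(0,h,10): cv2.line(o,(0,i*k),(8 if i%50 else 16,i*k),(255,255,255),1)
    return o
a=np.hstack([c(s,200,140,130,150,4)[:600,:400],c(t,250,130,100,110,4)[:,:400].copy() if 0 else np.vstack([c(t,250,130,100,110,4),np.zeros((160,400,3),np.uint8)])])
cv2.imwrite("pics/post.png",a)
b=np.hstack([np.vstack([c(s,360,155,130,80,4)[:,:480],np.zeros((200,480,3),np.uint8)]),c(t,380,260,80,130,4)])
print(b.shape);cv2.imwrite("pics/br.png",b)
```

```text
(520, 800, 3)
```

View pics/post.png

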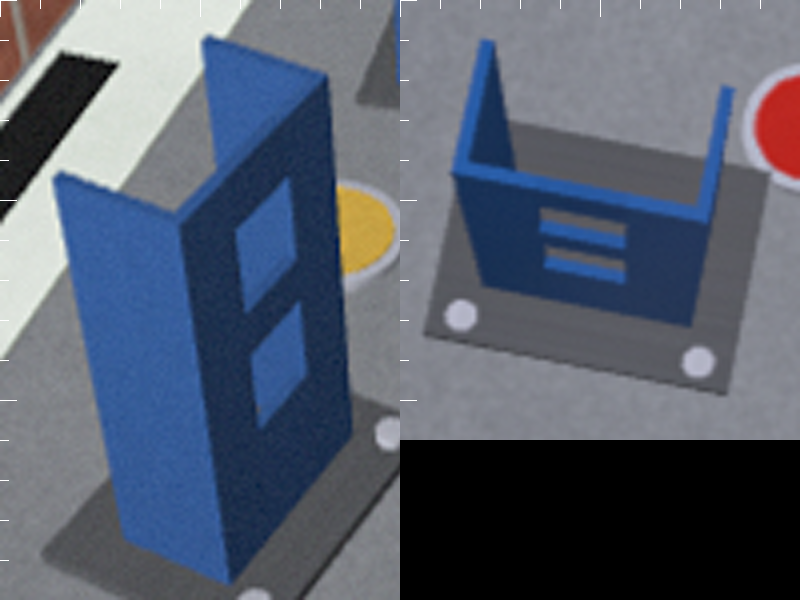

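View pics/br.png

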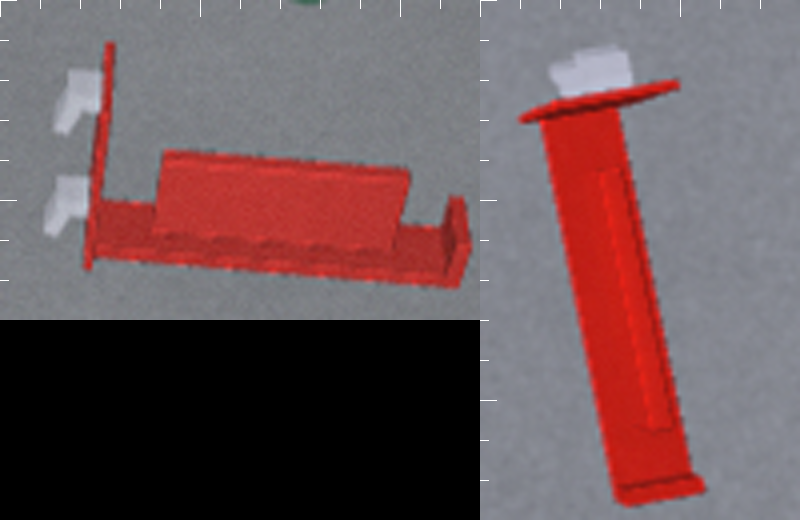

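The crop confirms it. The tall post has a front-face top edge at top (264,173)–(327,185) and two slots, and its size will be checked against 110 × 225 mm. The bracket is red with two grey hooks on its rear. Next I fit both poses from the two views.

```bash
cat > h.py <<'E'
import cv2,numpy as np
from scipy.optimize import least_squares,minimize
from plant import *
K={c:calibration(c) for c in("side","top")}
def proj(c,P):
    k=K[c];return cv2.projectPoints(np.asarray(P,float).reshape(-1,1,3),np.array(k["rvec"],float),np.array(k["tvec"],float),np.array(k["mtx"],float),None)[0][:,0]
def tri(ps,pt):
    M={c:np.array(K[c]["mtx"])@np.hstack([cv2.Rodrigues(np.array(K[c]["rvec"],float))[0],np.array(K[c]["tvec"],float).reshape(3,1)]) for c in K}
    X=cv2.triangulatePoints(M["side"],M["top"],np.array(ps,float).T,np.array(pt,float).T);return (X[:3]/X[3]).T
def box(a,b):return np.array([[x,y,z] for x in(a[0],b[0]) for y in(a[1],b[1]) for z in(a[2],b[2])])/1000.
def rz(y):c,s=np.cos(y),np.sin(y);return np.array([[c,-s,0],[s,c,0],[0,0,1]])
def boxes(lip=30):return [box((-5,-30,0),(0,30,105)),box((-195,-20,0),(0,20,8)),box((-160,-6,8),(-35,6,58)),box((-195,-20,0),(-187,20,lip))]
def red(im):
    h=cv2.cvtColor(im,cv2.COLOR_RGB2HSV);return (((h[...,0]<8)|(h[...,0]>172))&(h[...,1]>150)&(h[...,2]>60)).astype(np.uint8)
def sil(c,R,t,lip,s=4):
    m=np.zeros((480*s,640*s),np.uint8)
    for b in boxes(lip):
        q=(proj(c,b@R.T+t)+.5)*s; cv2.fillConvexPoly(m,cv2.convexHull(q.astype(np.int32)),1)
    return cv2.resize(m.astype(np.float32),(640,480),interpolation=cv2.INTER_AREA)
def fit(ims,p0,rots=False):
    """p=x,y,z,yaw,lip[,pitch,roll]; returns pose and mean IoU"""
    M={}
    for c in ims:
        q=np.vstack([proj(c,b@rz(p0[3]).T+p0[:3]) for b in boxes()]);lo=q.min(0).astype(int)-25;hi=q.max(0).astype(int)+25
        w=np.zeros((480,640));w[max(lo[1],0):hi[1],max(lo[0],0):hi[0]]=1;M[c]=red(ims[c])*w
    sc=np.array([.01,.01,.01,.05,10.,.05,.05][:7 if rots else 5])
    def f(u,p=np.array(p0,float)):
        p=p+u*sc;R=rz(p[3])
        if rots:R=R@cv2.Rodrigues(np.array([0,p[5],0]))[0]@cv2.Rodrigues(np.array([p[6],0,0]))[0]
        J=0
        for c in M:
            s=sil(c,R,p[:3],p[4]);J+=np.minimum(s,M[c]).sum()/np.maximum(s,M[c]).sum()
        return -J/len(M)
    n=len(sc);u=np.zeros(n)
    for k in(1,.3):
        r=minimize(f,u,method="Nelder-Mead",options=dict(initial_simplex=np.vstack([u,u+k*np.eye(n)]),maxfev=350,xatol=.01,fatol=1e-4));u=r.x
    return np.array(p0)+u*sc,-r.fun
E
python3 - <<'E'
from h import *
ps=[(245,194.5),(258,285.5),(281.75,158.75),(287.75,249)];pt=[(264.25,173.25),(271,201.25),(326.75,185),(322.75,211.25)]
print("tri post",tri(ps,pt).round(4).tolist())
P=np.array([[0,.055,.225],[0,.055,.008],[0,-.055,.225],[0,-.055,.008]])
def res(p):
    W=P@rz(p[3]).T+p[:3];return np.r_[(proj("side",W)-ps).ravel(),(proj("top",W)-pt).ravel()]
r=least_squares(res,[.68,.05,0,-.2]);print("post",r.x.round(4),"rms px",np.sqrt((r.fun**2).mean()).round(2))
print("slots side pred",proj("side",np.array([[0,.02,.196],[0,-.02,.196],[0,.02,.15],[0,-.02,.15]])@rz(r.x[3]).T+r.x[:3]).round(1).tolist(),"seen (258.7,198.2),(272.7,184.5),(261.5,217.7),(274,205.5)")
ims={c:cv2.imread(f"pics/{c}0.png")[...,::-1].copy() for c in K}
for yaw in(.1,.2):
    p,i=fit(ims,[.52,-.2,0,yaw,30]);print("bracket",p.round(4),"IoU",round(i,3))
p,i=fit(ims,[*p],False)
W=lambda x,y,z:np.array([[x,y,z]])@rz(p[3]).T+p[:3]
# other objects: rough ground points for clearance
for n,a,b in(("tin",(189.6,392.8),(166.4,191.2)),("yellow",(253,453.1),(134.9,250.4))):print(n,tri([a],[b]).round(3))
E
```

```text
tri post [[0.6703, 0.0285, 0.2267], [0.6703, 0.0301, 0.0103], [0.6511, -0.0765, 0.2245], [0.6513, -0.0768, 0.0064]]
post [ 6.609e-01 -2.380e-02  4.000e-04 -1.831e-01] rms px 0.67
slots side pred [[259.1, 197.2], [272.3, 183.4], [261.5, 218.2], [274.1, 204.3]] seen (258.7,198.2),(272.7,184.5),(261.5,217.7),(274,205.5)
bracket [ 5.0020e-01 -2.4180e-01  1.5000e-03  1.7780e-01  6.4011e+01] IoU 0.873
bracket [ 5.00500e-01 -2.42100e-01 -4.00000e-04  1.78200e-01  6.96112e+01] IoU 0.878
tin [[ 0.695  0.251 -0.009]]
yellow [[ 0.566  0.308 -0.008]]
```

Run:
```python
from h import *
ims={c:cv2.imread(f"pics/{c}0.png")[...,::-1].copy() for c in K}
p,i=fit(ims,[.5005,-.242,0,.178,65]);R=rz(p[3])
W=lambda *a:np.array([a])/1000@R.T+p[:3]
o=[]
for c,(x,y,w,h) in(("side",(360,150,130,90)),("top",(375,260,80,140))):
    im=ims[c][...,::-1].copy();k=4
    z=cv2.resize(im[y:y+h,x:x+w],None,fx=k,fy=k,interpolation=cv2.INTER_CUBIC)
    for j,b in enumerate(boxes(25)):
        q=((proj(c,b@R.T+p[:3])-[x,y]+.5)*k).astype(np.int32)
        for a in range(8):
            for s in(1,2,4):
                if not a&s:cv2.line(z,tuple(map(int,q[a])),tuple(map(int,q[a|s])),[(255,255,0),(0,255,0),(255,0,255),(255,255,255)][j],1)
    o.append(z)
H=600;o=[cv2.copyMakeBorder(z,0,H-z.shape[0],0,0,0) for z in o];o=np.hstack(o)[:,:800]
print(o.shape,p,i,[(c,proj(c,W(0,0,0)).round(1)) for c in K]);cv2.imwrite("pics/ov.png",o)
```

```text
(600, 800, 3) [ 5.00187792e-01 -2.41837695e-01  5.42137153e-04  1.76154309e-01
  2.68982632e+01] 0.9145672256513572 [('side', array([[380.9, 213.2]])), ('top', array([[403.3, 285.3]]))]
```

View pics/ov.png

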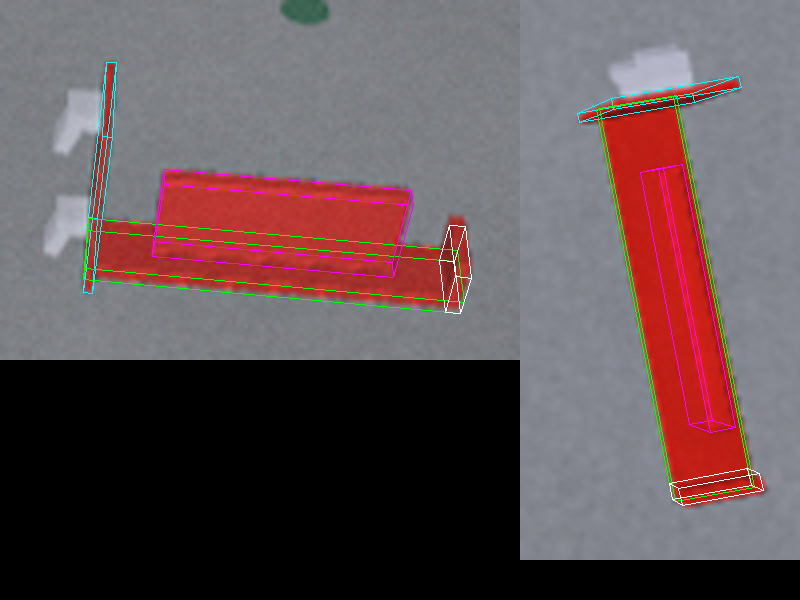

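The model overlay fits both views, with side residual about 1 px. The bracket origin is at (0.500, −0.242, 0.000), yaw 0.176. The post is at (0.661, −0.024, 0.000), yaw −0.183, measured 107 × 217 mm above its foot plate, so it is the 225 mm post. Now the grasp and lift.

```bash
cat >> h.py <<'E'
BR=np.array([.5002,-.2418,0]);BY=.176;PO=np.array([.6609,-.0238,0]);PY=-.183
ZT=.018   # TCP height above bracket origin
def rot(yaw,flip=1):
    y=rz(yaw)[:,1]*flip;z=np.array([0,0,-1.]);return cv2.Rodrigues(np.column_stack([np.cross(y,z),y,z]))[0].ravel()
E
python3 - <<'E'
from h import *
g=BR+rz(BY)@[-.09,0,0];g[2]=ZT
d=PO+rz(PY)@[-.09,0,0];d[2]=ZT+.086
for f in(1,-1):
    q=[ik(g,rot(BY,f)),ik(d,rot(PY,f))];print(f,[None if a is None else np.round(a,2).tolist() for a in q])
    
q6=[abs(ik(g,rot(BY,f))[5]) if ik(g,rot(BY,f)) is not None else 9 for f in(1,-1)];f=(1,-1)[int(np.argmin(q6))];print("flip",f)
command_gripper(1.0)
move_pose(g+[0,0,.16],rot(BY,f))
move_straight(g,speed=.12)
print("F",current_contact_force(),current_tool_pos())
command_gripper(0.0,grip_force=90)
print("open",current_opening(),"grip",current_grip_force(),"F",np.round(current_contact_force(),1))
move_straight(g+[0,0,.03],speed=.06); dwell(.3)
print("lift open",current_opening(),"grip",current_grip_force(),"F",np.round(current_contact_force(),1),"t",current_time_s())
E
```

```text
1 [[-0.7, 0.51, 1.96, -0.0, 0.67, -2.45], [-0.13, 0.46, 1.71, -0.0, 0.97, -1.52]]
-1 [[-0.7, 0.51, 1.96, -0.0, 0.67, 0.69], [-0.13, 0.46, 1.71, -0.0, 0.97, 1.62]]
flip -1
F [ 0.9498218  -0.29154949  0.11494607] [ 0.4119773  -0.25788619  0.01850207]
open 0.12580859583834664 grip 87.8302001953125 F [ 0.6 -1.9  3.7]
lift open 0.13228323382978405 grip 87.50635743141174 F [-0.3  0.2 -3.6] t 5.1333
```

Run:
```python
from h import *
f=-1
g=np.array(current_tool_pos());move_straight([g[0],g[1],.17],speed=.12)
d=PO+rz(PY)@[-.09-.07,0,0];d[2]=ZT+.086
move_straight(d+[0,0,.04],rot(PY,f),speed=.12);move_straight(d,speed=.08);dwell(.3)
ims={c:get_image(c) for c in K}
for c in K:cv2.imwrite(f"pics/{c}1.png",ims[c][...,::-1])
p0=[*(PO+rz(PY)@[-.07,0,.086]),PY,27,0,0]
p,i=fit(ims,p0,True);print("fit",p.round(4),"IoU",round(i,3),"expected",np.round(p0,4))
print("in post frame",(rz(-PY)@(p[:3]-PO)).round(4),"open",current_opening(),"F",np.round(current_contact_force(),1),current_tool_pos(),"t",current_time_s())
o=np.hstack([cv2.resize(ims["side"][130:330,190:390],(400,400)),cv2.resize(ims["top"][130:330,230:430],(400,400))]);cv2.imwrite("pics/stand.png",o[...,::-1])
```

```text
fit [ 5.92300e-01 -1.04000e-02  8.77000e-02 -1.85400e-01  3.08848e+01
 -1.19000e-02  2.10000e-03] IoU 0.569 expected [ 5.921e-01 -1.110e-02  8.600e-02 -1.830e-01  2.700e+01  0.000e+00
  0.000e+00]
in post frame [-0.0699  0.0007  0.0877] open 0.12507188529646038 F [ 0.6 -0.3 -3.5] [0.50374687 0.00530008 0.10428824] t 9.8333
```

View pics/stand.png

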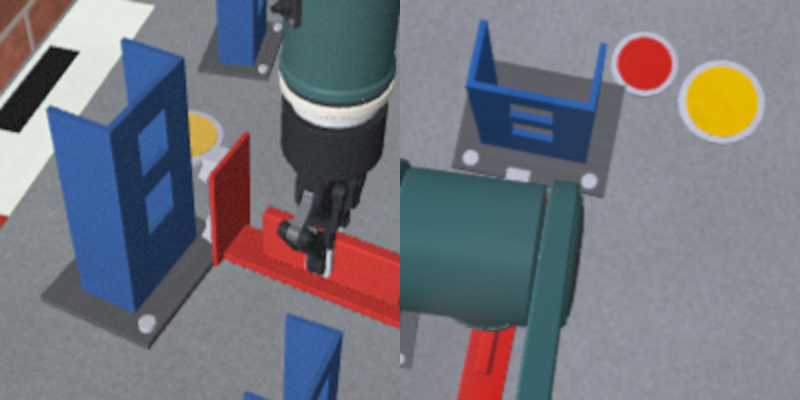

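The bracket is held level, with its hooks facing the slots: side crop shows the plate at (230,200), and the fit puts it within 1–2 mm of the plan. Next I push in while watching the force.

Run:
```python
from h import *
ax=rz(PY)[:,0];t0=np.array(current_tool_pos());F0=np.array(current_contact_force())
d=PO+rz(PY)@[-.09,0,0];d[2]=t0[2]-.0015
def at(x):return d+ax*x
x=-.07
while x<.006:
    x+=.008 if x<-.01 else .002
    move_straight(at(x),speed=.06)
    dF=np.array(current_contact_force())-F0;a=dF@ax
    if x>-.03:print(round(x,3),"axial",a.round(1),"F",dF.round(1))
    if a<-10 or np.linalg.norm(dF)>30:break
print("tcp in post",(rz(-PY)@(np.array(current_tool_pos())-PO)).round(4),"open",current_opening(),"t",current_time_s())
ims={c:get_image(c) for c in K}
p,i=fit({"side":ims["side"]},[*(PO+rz(PY)@[x,0,.086]),PY,27,0,0],True);print("fit post frame",(rz(-PY)@(p[:3]-PO)).round(4),p[3:].round(3),i)
o=cv2.resize(ims["side"][130:330,190:390],(600,600));cv2.imwrite("pics/in.png",o[...,::-1])
```

```text
-0.022 axial -0.5 F [-0.6 -0.5 -0.6]
-0.014 axial -1.0 F [-1.1 -0.1 -0.4]
-0.006 axial -1.6 F [-1.6  0.5 -0.1]
-0.004 axial 0.0 F [ 0.1  0.3 -0.6]
-0.002 axial 0.0 F [ 0.   0.1 -0.7]
-0.0 axial -0.4 F [-0.4 -0.3 -0.1]
0.002 axial -6.8 F [-6.6  1.6  1.4]
0.004 axial -11.6 F [-11.1   3.7   4.9]
tcp in post [-0.0896  0.0002  0.1023] open 0.1295375330626818 t 13.35
fit post frame [0.0015 0.0004 0.0834] [-1.7300e-01  3.1157e+01 -6.0000e-03  5.0000e-03] 0.8091939728721405
```

View pics/in.png

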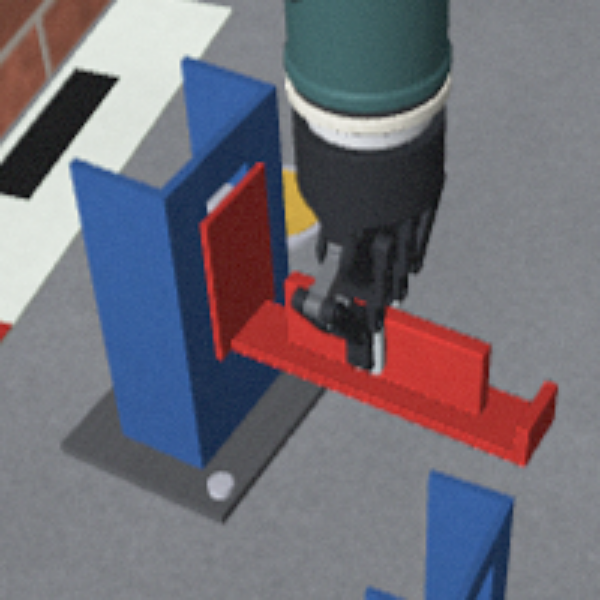

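The plate meets the face at x ≈ 0, with both hooks in the slots. I ease the push and lower it.

Run:
```python
from h import *
ax=rz(PY)[:,0]
d=PO+rz(PY)@[-.09+.0015,0,0];z=current_tool_pos()[2];zh=ZT+.060
move_straight([*d[:2],z],speed=.03);F0=np.array(current_contact_force());print("F",F0.round(1))
while z>zh-.006:
    z-=.006 if z>zh+.010 else .0015
    move_straight([*d[:2],z],speed=.04)
    dF=np.array(current_contact_force())-F0;print(round(z-ZT,4),"dF",dF.round(1))
    if dF[2]>14 or np.linalg.norm(dF)>35:break
dwell(.2)
print("tcp in post",(rz(-PY)@(np.array(current_tool_pos())-PO)).round(4),"F",np.round(current_contact_force(),1),"M",np.round(current_ft_torque(),2),"open",current_opening(),"t",current_time_s())
ims={"side":get_image("side")}
p,i=fit(ims,[*(PO+rz(PY)@[0,0,.06]),PY,27,0,0],True);print("fit post frame",(rz(-PY)@(p[:3]-PO)).round(4),p[3:].round(3),i)
```

```text
F [-4.9  1.6 -4.7]
0.0782 dF [ 0.3 -0.  -0.2]
0.0722 dF [-0.6  0.3 -0.9]
0.0662 dF [ 0.3 -0.1  0.2]
0.0647 dF [-0.2 -0.6  1.5]
0.0632 dF [-0.3 -0.7  2.6]
0.0617 dF [-0.8  0.2  3.2]
0.0602 dF [-1.3 -0.7  4.7]
0.0587 dF [-5.9  0.3 13.1]
0.0572 dF [-7.5  0.9 15.7]
tcp in post [-0.09    0.0001  0.0763] F [-12.5   3.2  10.7] M [ 0.16  0.88 -0.2 ] open 0.1270377413820086 t 16.3
fit post frame [ 0.005  -0.0052  0.0532] [-1.710e-01  2.708e+01 -3.200e-02 -1.800e-02] 0.8251764742874212
```

Seated: contact force rises at home height. Release, back off upward and look again.

Run:
```python
from h import *
ax=rz(PY)[:,0]
t=np.array(current_tool_pos())
d=PO+rz(PY)@[-.09,0,0];move_straight([d[0],d[1],ZT+.0595],speed=.03)
command_gripper(0.7);dwell(.3)
t=np.array(current_tool_pos());move_straight(t+[0,0,.17],speed=.12);t2=t+[0,0,.17]-ax*.0
move_straight(t2-np.array([.06,.22,0]),speed=.25);dwell(.3)
print("F",np.round(current_contact_force(),1),"t",current_time_s())
ims={c:get_image(c) for c in K}
p,i=fit(ims,[*(PO+rz(PY)@[0,0,.06]),PY,27,0,0],True);print("fit post frame",(rz(-PY)@(p[:3]-PO)).round(4),"dyaw",(p[3]-PY).round(3),p[4:].round(3),round(i,3))
o=np.hstack([cv2.resize(ims["side"][130:330,190:390],(400,400)),cv2.resize(ims["top"][130:330,230:430],(400,400))]);cv2.imwrite("pics/end.png",o[...,::-1])
```

```text
F [-0.1  0.2  0.5] t 20.35
fit post frame [0.0011 0.0019 0.0613] dyaw 0.003 [ 3.1554e+01 -5.8000e-02  1.9000e-02] 0.927
```

View pics/end.png

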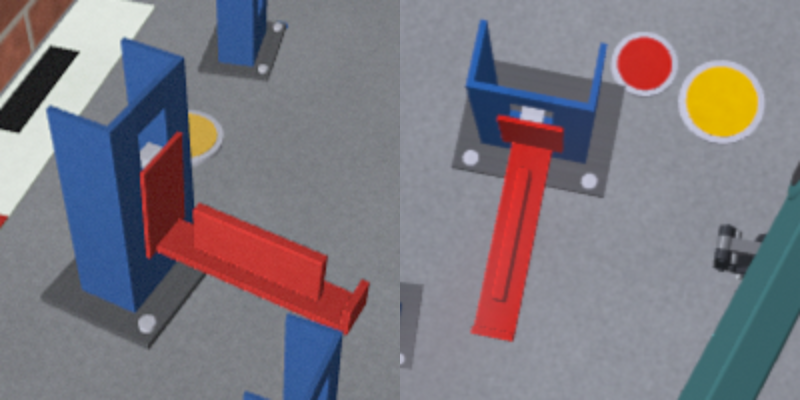

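The bracket hangs freely with both hooks in: x 1 mm, y 2 mm, z 61 mm, tilt about 3°, all within tolerance. The gripper is clear, so I'm handing in.

```bash
python3 -c "
from plant import *
print(hand_in())"
```

```text
the job is handed in; nothing more can be done
None
```

The red bracket is hooked home in the tall post's slots and released, measured at 61 mm height, 1–2 mm off in x and y, and about 3° tilt; the job is handed in, but no verdict came back.

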